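# Hold a bayonet filter lid half-way to its lock

### The job

Put the blue lid on whichever filter pot holds the fresh white filter (leave the pot with the black, spent one open): lower its lugs through the slots until it is fully down, and only then twist it clockwise, seen from above, half-way to the lock, up to the yellow marks, never so far that it clicks. The pot's spring turns the lid back if you let go, so keep gripping it there: finish while holding the lid still at half-way, with everything else on the bench left where it was.

Things in the scene. Friction and masses are not known exactly. Their poses are not given: they have to be found in the camera images.
- lid: the blue bayonet lid, loose, about 160 g, upright on the bench. Origin: centre of its underside; z up. A plug 58 mm across, 17.5 mm high, with two lugs at its foot along the lid's +x and -x (10 mm wide, 6 mm high, reaching 38 mm from the axis); above it a disc 74 mm across (height 17.5 to 23 mm) with white pointers at +x and -x. Either way round fits.
- lid_grip (a point): point on the lid's axis 46 mm above its underside, in its grip bar: upright, along the lid's x, 60 mm long, 14 mm thick (in y), from 23 to 59 mm height, white ends. Axes as the lid's. Seated, the lid's underside rests on the brass ring 58 mm above the bench, its disc 1.5 mm above the rim; once turned the rim holds it down (3 mm play).
- pot_left: the filter pot on the robot's left (+y): round, grey, 92 mm across, 74 mm high, on a 110 mm square plate, fixed. Origin: on its axis at the bench; z up. Its mouth (62 mm bore, rim 7 mm thick, top at 74 mm) has two 15 mm wide slots along the pot's own +x and -x, reaching 41 mm from the axis. Below the rim is the channel for the lugs; its floor is a brass ring (top at 58 mm, bore 56 mm).
- pot_left_mouth (a point): centre of the mouth of pot_left, on its axis at the top of the rim, 74 mm above the bench; axes as the pot's. Painted on the rim, each twice (180 degrees apart): white at the slots, yellow 43 degrees clockwise of them (half-way), red 83 degrees clockwise (locked): where the lid's pointers stand.
- pot_right: the filter pot on the robot's right (-y): round, grey, 92 mm across, 74 mm high, on a 110 mm square plate, fixed. Origin: on its axis at the bench; z up. Its mouth (62 mm bore, rim 7 mm thick, top at 74 mm) has two 15 mm wide slots along the pot's own +x and -x, reaching 41 mm from the axis. Below the rim is the channel for the lugs; its floor is a brass ring (top at 58 mm, bore 56 mm).
- pot_right_mouth (a point): centre of the mouth of pot_right, on its axis at the top of the rim, 74 mm above the bench; axes as the pot's. Painted on the rim, each twice (180 degrees apart): white at the slots, yellow 43 degrees clockwise of them (half-way), red 83 degrees clockwise (locked): where the lid's pointers stand.
- ring_left (a joint): turn of the brass ring in pot_left, rad: 0 at rest (its two pockets under the slots), grows clockwise seen from above, stop at 1.4 (locked). A spring returns it (0.03 N m at 0, 0.10 at 0.7). A lug in a pocket drives it with 0.055 rad play: the lid stands 0.055 ahead. 0.7 is half-way; at about 0.9 the lugs meet the sprung balls of the lock, at 1.2 it clicks.
- ring_right (a joint): turn of the brass ring in pot_right, rad: 0 at rest (its two pockets under the slots), grows clockwise seen from above, stop at 1.4 (locked). A spring returns it (0.03 N m at 0, 0.10 at 0.7). A lug in a pocket drives it with 0.055 rad play: the lid stands 0.055 ahead. 0.7 is half-way; at about 0.9 the lugs meet the sprung balls of the lock, at 1.2 it clicks.
- filter_fresh: the fresh filter: a white pleated disc, 54 mm across, 14 mm thick, clipped into one of the two pots on the pot's axis (top 54 mm above the bench, seen through the mouth). Origin: centre of its underside.
- filter_spent: the spent filter: the same disc, black, clipped into the other pot.
- drive: a laptop hard drive, silver slab 100 x 70 x 9.5 mm, loose bystander. Origin: underside.
- driver: a screwdriver with a yellow handle, 160 mm long, lying, loose bystander. Origin: underside.
- fan: a laptop cooling fan, black, 75 x 62 x 10 mm, loose bystander. Origin: underside.
- dish: a small steel screw dish, 70 mm across, 22 mm high, loose bystander. Origin: underside.
- battery: a flat black laptop battery, 200 x 70 x 8 mm, loose bystander. Origin: underside.
Things that resemble listed ones, but are neither listed nor needed, are in the scene too. What is shaped like the lid but green is not meant.

How it is judged:
On the way:
1. the lid is fully down in the slots of the pot with the fresh filter, not yet turned (((horizontal distance between lid and pot_left below 0.005 m and z of lid in the frame of pot_left between 0.054 and 0.0625 m and angle between lid's own z axis and vertical below 0.1 rad and horizontal distance between filter_fresh and pot_left below 0.02 m and value of joint ring_left below 0.25 rad) or (horizontal distance between lid and pot_right below 0.005 m and z of lid in the frame of pot_right between 0.054 and 0.0625 m and angle between lid's own z axis and vertical below 0.1 rad and horizontal distance between filter_fresh and pot_right below 0.02 m and value of joint ring_right below 0.25 rad))), for 0.1 s.
At the end, for the whole second after the job is handed in: The lid sits in the pot that holds the fresh filter (axis within 5 mm, underside 54 to 62.5 mm above the bench, tilt under 0.1 rad), that pot's ring is held still at 0.58 to 0.82 rad (half-way is 0.7), the fingers press on the lid with more than 2 N, and the other pot's ring is at rest (under 0.15) (contact force between the fingers and lid above 2 N and ((horizontal distance between lid and pot_left below 0.005 m and z of lid in the frame of pot_left between 0.054 and 0.0625 m and angle between lid's own z axis and vertical below 0.1 rad and horizontal distance between filter_fresh and pot_left below 0.02 m and value of joint ring_left between 0.58 and 0.82 rad and velocity of joint ring_left between -0.15 and 0.15 rad/s and value of joint ring_right below 0.15 rad) or (horizontal distance between lid and pot_right below 0.005 m and z of lid in the frame of pot_right between 0.054 and 0.0625 m and angle between lid's own z axis and vertical below 0.1 rad and horizontal distance between filter_fresh and pot_right below 0.02 m and value of joint ring_right between 0.58 and 0.82 rad and velocity of joint ring_right between -0.15 and 0.15 rad/s and value of joint ring_left below 0.15 rad))); the arm keeps its last pose, push and grip.
It fails at once if a lock clicks (a ring turned past 1.2 rad) (value of joint any of ring_left, ring_right above 1.2 rad).
It fails at once if the lid is put into the pot with the spent filter (horizontal distance between lid and filter_spent below 0.02 m and height (world z) of lid below 0.07 m).
It fails at once if a bystander is moved more than 20 mm (distance of any of drive, driver, fan, dish, battery from where it was at the start of the episode above 0.02 m).
It also fails if it takes over 45 s, if anything falls off the work surface, if the arm or the gripper's body presses on something with over 40 N, if the wrist force passes 120 N, or if a joint passes its speed limit or range.

### The arm

A 6-joint arm with a two-finger parallel gripper is mounted at the origin on the work surface. World frame = base frame: x ahead of the robot, y to its left, z up, the work surface at z = 0. Lengths are in m, angles in rad, forces in N, time in s.
With the tool pointing down it reaches from about 0.375 to 0.975 m from the base axis. Payload 3.8 kg.
Tool frame: the origin (TCP) lies midway between the tips of the shut fingers; the grasp point (between the pads) lies 19 mm behind it; z points along the fingers, y is the line along which they close (so a half turn about z gives the same grasp; the last joint's range is limited). The gripper opens to 85 mm and grips with 20 to 120 N. Pads are 22 mm wide; open, the fingers measure 114 mm over their backs; the gripper's body (76 mm by 85 mm) begins 54 mm behind the grasp point. The pads swing forward as they close: fully open they stand 13 mm farther back than shut.
Start: joints at [-1.244, 0.264, 1.604, -0, 1.274, -0.037], TCP at [0.24, -0.631, 0.231] pointing down, gripper open.
Joint ranges: [-2.63, 2.63], [-0.94, 2.18], [0.31, 2.57], [-1.31, 4.45], [0, 2.66], [-2.55, 2.55]. Speed limits (rad/s): [2.57, 2.57, 3.14, 3.14, 3.14, 3.14].

### API

Orientations are given as a rotation vector (axis times angle).
In Python, from workcell import bot, cams gives the robot as it stands.
- The arm moves only by the tool play_rows, never from a script. Its argument "rows" is a list of rows, each a list of 2 entries, a list of its own where there are three numbers: the shift along the tool's x, y, z scaled (see below), then the turn, a rotation vector about the tool's x, y, z scaled (see below). A call has 1 to 20 rows; each row is the pose to reach, as a shift and turn from the pose commanded when the call began, along the tool's axes at that moment; what a row does not reach only later rows make up. The controller multiplies each number of a shift by 250 mm and each number of a turn by 45 degrees. A row lasts 1/12 s, in which the tool goes at most 41.7 mm and 7.16 degrees, less where a joint would pass 70% of its speed; a pose out of reach is approached as far as the arm can. A call with a number of a shift or a turn outside -1 to 1 is refused whole. A call with a gripper value outside its range is refused whole. "claw" is the opening, from -1 (shut) to 1 (fully open), set as the call begins (left out, the last holds). The fingers move at their own pace and stop on an object; "newtons" is the grip in N (left out, the last holds). Time passes only in rows, so rows that repeat a pose let the fingers close. It gives the time, the measured TCP pose, the force, the opening and the grip force at its end, in the units of the state.
- bot.read_state(): the state, without advancing time (a new reading comes with each control period).
- cams.read_camera(name): name is "side" or "top" or "wrist"; returns a dict with "image" (480x640x3 uint8, red, green, blue), "K" (3x3 intrinsics, pixels), "k1" (the pictures are not rectified: a ray, as slopes to the right and down, at radius r is drawn at 1 + k1 r^2 times it, then the intrinsics apply), "T" (4x4, takes a point from camera to world coordinates); the wrist camera has in their place "mount" (4x4, takes a point from camera to tool coordinates, whose origin is the TCP and whose axes are the flange's). Camera axes: x right, y down, z forward; pixel columns grow to the right and rows downward; lengths in m; the calibration is good to about 2 mm. A picture is of the moment at which its call begins: read the wrist's pose just before it. There is no depth.
- bot.finish_job(): hands the job in; it is judged then, once.
The state is a dict: "time": time; "q": joint angles; "joint_vel": joint speeds; "joint_torque": joint torques, N m; "tool_pos": TCP position; "tcp_rot": TCP orientation; "wrist_force": force on the tool from outside, world axes, zero at the start; "torque": the same for the moment, N m; "width": opening from 0.0 (shut) to 1.0 (fully open); "grip_force": force on a finger pad.
Only numpy, scipy, OpenCV 4.12 (cv2) and the standard library are available. Lean on these libraries where they do the work, as an engineer would, in place of code of your own. Each camera call takes 0.05 s, during which the arm holds its last target. There are 200 camera calls.

## Working session

There is one attempt and no reset: what is moved stays moved. The work goes in short steps, Python scripts to look and compute and a tool call to move; the robot and the scene stay as the last step left them, time stands still between calls to the robot, and variables do not carry over. Pictures are saved under pics/ and viewed, at most 10 in all, crops included, and the job is handed in when it is done.

Besides the shell and the picture viewer there is one more tool, called after "Call:" as a command line: name --argument value ..., lists and objects as JSON in quotes. play_rows: Moves the arm, as the interface text tells. Its arguments: {"type":"object","properties":{"rows":{"type":"array","items":{"type":"array"}},"claw":{"type":"number"},"newtons":{"type":"number"}},"required":["rows"]}

```bash
mkdir -p pics; ls; cat > h.py <<'E'
import numpy as np, cv2
from workcell import bot, cams
from scipy.spatial.transform import Rotation as R
def grab(n):
    s=bot.read_state(); c=cams.read_camera(n)
    if 'T' not in c:
        T=np.eye(4);T[:3,:3]=R.from_rotvec(s['tcp_rot']).as_matrix();T[:3,3]=s['tool_pos'];c['T']=T@np.array(c['mount'])
    c['T']=np.array(c['T']);c['K']=np.array(c['K']);return c
def ray(c,uv):
    p=cv2.undistortPoints(np.array(uv,float).reshape(-1,1,2),c['K'],np.array([c['k1'],0,0,0.]),None,None).reshape(-1,2)
    d=np.c_[p,np.ones(len(p))]@c['T'][:3,:3].T
    return c['T'][:3,3],d
def onz(c,uv,z):
    o,d=ray(c,uv); return o+d*((z-o[2])/d[:,2])[:,None]
def proj(c,P):
    P=np.atleast_2d(P).astype(float); q=(P-c['T'][:3,3])@c['T'][:3,:3]
    return cv2.projectPoints(q.reshape(-1,1,3),np.zeros(3),np.zeros(3),c['K'],np.array([c['k1'],0,0,0.]))[0].reshape(-1,2)
def save(n,im): cv2.imwrite('pics/'+n+'.png',im[:,:,::-1])
E
python3 - <<'E'
from h import *
import pickle
s=bot.read_state();print({k:np.round(v,3) for k,v in s.items()})
for n in('top','side'):
    c=grab(n);pickle.dump(c,open(n+'.pkl','wb'));save(n+'1',c['image']);print(n,c['T'].round(3).tolist(),c['K'].tolist(),c['k1'])
c=grab('wrist');print(np.array(c['mount']).round(3).tolist())
E
```

```text
pics
{'time': np.float64(0.0), 'q': array([-1.244,  0.265,  1.605, -0.   ,  1.274, -0.037]), 'joint_vel': array([ 0.001, -0.002, -0.001, -0.   ,  0.   ,  0.001]), 'joint_torque': array([-1.0000e-03, -5.1513e+01, -3.6731e+01,  0.0000e+00,  1.3000e-02,
       -0.0000e+00]), 'tool_pos': array([ 0.24, -0.63,  0.23]), 'tcp_rot': array([-3.088e+00, -5.680e-01,  1.000e-03]), 'wrist_force': array([ 0.343, -0.662, -0.559]), 'torque': array([-0.007, -0.013, -0.068]), 'grip_force': np.float64(0.0), 'width': np.float64(1.002)}
top [[-0.004, -0.98, 0.198, 0.303], [-1.0, 0.007, 0.018, 0.046], [-0.019, -0.198, -0.98, 1.049], [0.0, 0.0, 0.0, 1.0]] [[488.84740897579667, 0.0, 313.717868442858], [0.0, 488.84740897579667, 242.06585085449163], [0.0, 0.0, 1.0]] -0.04784366541111922
side [[-0.977, -0.11, 0.184, 0.293], [-0.213, 0.591, -0.778, 0.861], [-0.023, -0.799, -0.601, 0.704], [0.0, 0.0, 0.0, 1.0]] [[590.7826386542769, 0.0, 319.5688012943812], [0.0, 590.7826386542769, 246.65991065302995], [0.0, 0.0, 1.0]] -0.16315590758935006
[[-0.0, -0.96, -0.281, 0.071], [1.0, -0.0, 0.0, -0.0], [-0.0, -0.281, 0.96, -0.142], [0.0, 0.0, 0.0, 1.0]]
```

View pics/top1.png

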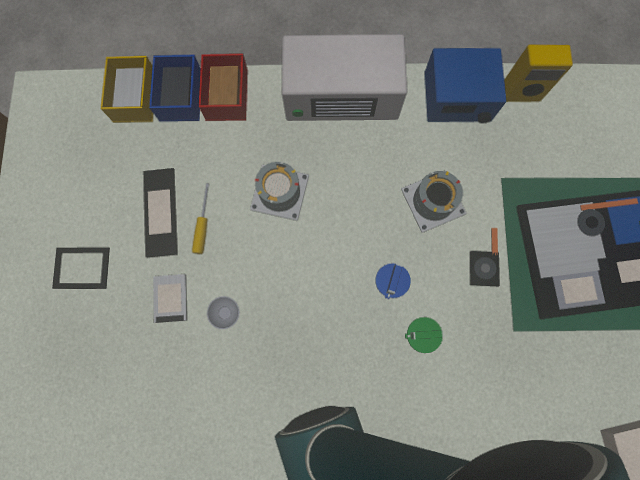

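View pics/side1.png

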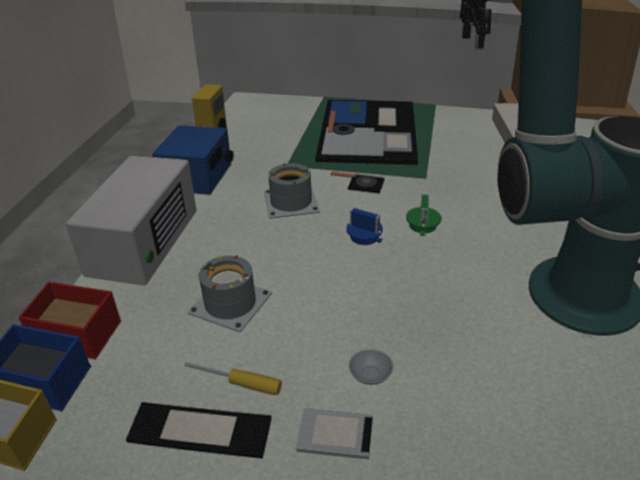

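The top view shows the pots at (277,185), which looks white inside, and (439,193), which is dark. The lid-shaped things are blue at (393,281) and green at (424,335); the blue one is meant. I'll confirm this in one enlarged crop and measure.

```bash
python3 - <<'E'
from h import *
import pickle
c=pickle.load(open('top.pkl','rb'));im=c['image']
a=cv2.resize(im[150:240,230:320],(400,400),interpolation=cv2.INTER_CUBIC)
b=cv2.resize(im[235:325,350:440],(400,400),interpolation=cv2.INTER_CUBIC)
save('crop1',np.hstack([a,b]))
hsv=cv2.cvtColor(im,cv2.COLOR_RGB2HSV)
m=cv2.inRange(hsv,(105,110,50),(125,255,255));m[:240]=0;m[:,:350]=0;m[:,450:]=0
n=cv2.findContours(m,0,2)[0];k=max(n,key=cv2.contourArea);e=cv2.fitEllipse(k);print(e,cv2.contourArea(k))
print('disc centre',onz(c,[e[0]],.0225))
E
```

```text
((393.1943054199219, 280.9161376953125), (30.25826072692871, 34.16387939453125), 101.17147064208984) 729.0
disc centre [[ 0.42598459 -0.1032728   0.0225    ]]
```

View pics/crop1.png

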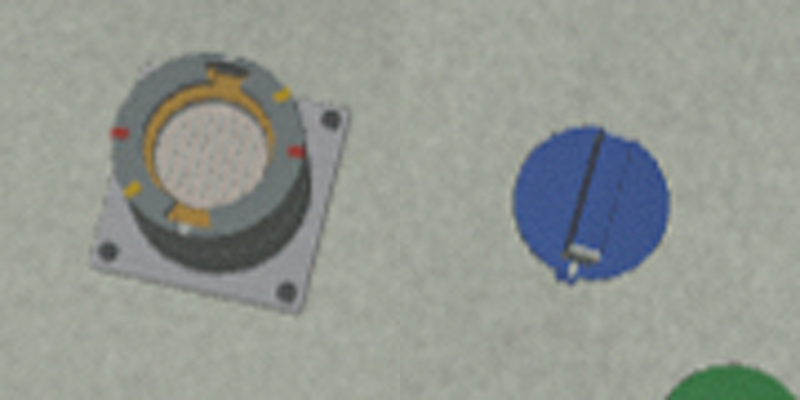

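The crop confirms that the left pot holds the white filter and that the blue lid stands free, its bar running roughly along the world x axis. Next I'll work out the yaws and the first move.

```bash
cat >> h.py <<'E'
def plan(pos,yaw):
    """tool down, tool y axis at world angle yaw (mod pi); prints shift/turn in play units"""
    s=bot.read_state();Rc=R.from_rotvec(s['tcp_rot']);
    out=[]
    for y in (yaw,yaw+np.pi):
        ya=np.array([np.cos(y),np.sin(y),0]);z=np.array([0,0,-1.]);M=np.c_[np.cross(ya,z),ya,z]
        r=(Rc.inv()*R.from_matrix(M)).as_rotvec();out.append((np.linalg.norm(r),r))
    out.sort(key=lambda t:t[0])
    sh=Rc.inv().apply(np.array(pos)-s['tool_pos'])
    print('q6',s['q'][5].round(3),'tcp',s['tool_pos'].round(4),'shift',(sh/.25).round(4),'dist mm',(np.linalg.norm(sh)*1e3).round(1))
    for n,r in out: print('turn',(r/np.radians(45)).round(4),'deg',np.degrees(n).round(1))
E
python3 - <<'E'
from h import *
import pickle
c=pickle.load(open('top.pkl','rb'))
P=lambda x,y:[230+x/4.444,150+y/4.444]
L=lambda x,y:[350+(x-400)/4.444,235+y/4.444]
f=lambda a,b:np.degrees(np.arctan2(*(a-b)[1::-1]))
for nm,a,b in(('slot',(228,66),(187,222)),('yel',(283,95),(133,190)),('red',(120,133),(297,152))):
    w=onz(c,[P(*a),P(*b)],.074);print(nm,w.mean(0).round(4),f(w[0],w[1]).round(1),np.linalg.norm(w[0]-w[1]).round(4))
for a,b in(((601,130),(567,250)),((630,150),(607,250))):
    w=onz(c,[L(*a),L(*b)],.059);print('bar',w.mean(0).round(4),f(w[0],w[1]).round(1),np.linalg.norm(w[0]-w[1]).round(4))
    w=onz(c,[L(*a),L(*b)],.023);print(' low',w.mean(0).round(4),f(w[0],w[1]).round(1),np.linalg.norm(w[0]-w[1]).round(4))
plan([.36,-.10,.23],np.radians(-105))
E
```

```text
slot [0.6286 0.1399 0.074 ] -13.5 0.079
yel [0.6291 0.1396 0.074 ] -56.7 0.084
red [0.629  0.1396 0.074 ] 83.0 0.0843
bar [ 0.4282 -0.0946  0.059 ] -17.5 0.0578
 low [ 0.4328 -0.0997  0.023 ] -17.5 0.0599
bar [ 0.4235 -0.1102  0.059 ] -14.9 0.0475
 low [ 0.4279 -0.1159  0.023 ] -14.9 0.0492
q6 -0.037 tcp [ 0.24   -0.6303  0.2302] shift [ 1.2034 -1.8115  0.0042] dist mm 543.7
turn [-2.200e-03  6.000e-04  7.965e-01] deg 35.8
turn [-8.0000e-04 -2.9000e-03 -3.2035e+00] deg 144.2
```

Slots point at about -13.7° (white, yellow and red agree), with the pot centre at (0.629, 0.140). The lid is at (0.426, -0.103), bar about -16°. To leave q6 range for the twist I'll turn the tool counter-clockwise by 144°.

Call:
play_rows --rows '[[[0.76,-0.99,0],[0,0,-1]],[[0.76,-0.99,0],[0,0,-1]],[[0.76,-0.99,0],[0,0,-1]],[[0.76,-0.99,0],[0,0,-1]],[[0.76,-0.99,0],[0,0,-1]],[[0.76,-0.99,0],[0,0,-1]],[[0.76,-0.99,0],[0,0,-1]],[[0.76,-0.99,0],[0,0,-1]],[[0.76,-0.99,0],[0,0,-1]],[[0.76,-0.99,0],[0,0,-1]]]' --claw 1 --newtons 60

```text
time: 0.98
tool_pos: [0.3299, -0.331, 0.2313]
tcp_rot: [2.634, 1.71, -0.0]
wrist_force: [0.5, 0.6, -0.6]
width: 0.998
grip_force: 0.0
```

```bash
python3 -c "
from h import *
plan([.425,-.103,.23],np.radians(74))"
```

```text
q6 -0.421 tcp [ 0.3299 -0.331   0.2313] shift [ 0.988  -0.0237  0.0046] dist mm 247.1
turn [1.0000e-03 3.0000e-04 1.8219e+00] deg 82.0
turn [-3.0000e-04  1.0000e-03 -2.1781e+00] deg 98.0
```

Call:
play_rows --rows '[[[0.98,-0.02,0],[0,0,-1]],[[0.98,-0.02,0],[0,0,-1]],[[0.98,-0.02,0],[0,0,-1]],[[0.98,-0.02,0],[0,0,-1]],[[0.98,-0.02,0],[0,0,-1]],[[0.98,-0.02,0],[0,0,-1]],[[0.98,-0.02,0],[0,0,-1]],[[0.98,-0.02,0],[0,0,-1]]]'

```text
time: 1.65
tool_pos: [0.4264, -0.1057, 0.2313]
tcp_rot: [1.778, 2.59, -0.001]
wrist_force: [0.1, -0.4, 0.6]
width: 1.002
grip_force: 0.0
```

Call:
play_rows --rows '[[[0,0,0],[0,0,-1]],[[0,0,0],[0,0,-1]],[[0,0,0],[0,0,-1]],[[0,0,0],[0,0,-1]],[[0,0,0],[0,0,-1]],[[0,0,0],[0,0,-1]],[[0,0,0],[0,0,-1]],[[0,0,0],[0,0,-1]]]'

```text
time: 2.32
tool_pos: [0.4253, -0.1084, 0.2312]
tcp_rot: [-0.663, -3.071, 0.001]
wrist_force: [-0.0, -0.7, -0.2]
width: 0.995
grip_force: 0.0
```

```bash
python3 -c "
from h import *
import pickle
plan([.425,-.103,.23],np.radians(74))
c=grab('wrist');pickle.dump(c,open('w1.pkl','wb'));save('w1',c['image'])"
```

```text
q6 -1.451 tcp [ 0.4253 -0.1084  0.2312] shift [0.0099 0.0192 0.0046] dist mm 5.5
turn [-0.001  -0.0002 -0.1858] deg 8.4
turn [-3.0000e-04  1.4000e-03  3.8142e+00] deg 171.6
```

View pics/w1.png

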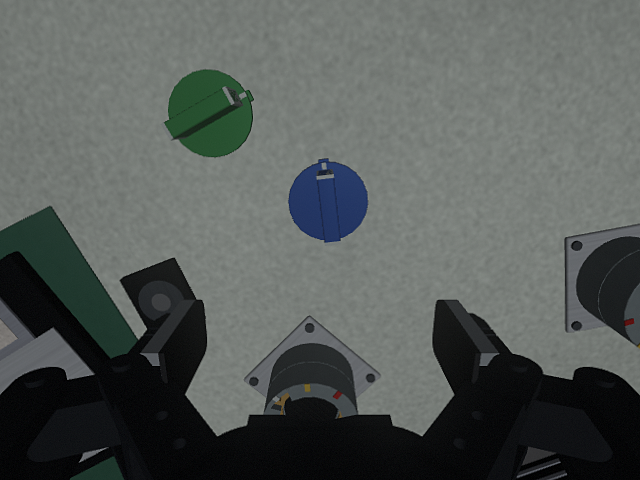

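The wrist view shows the blue lid at (328,201) with its bar top running from about (325,177) to (332,241). The fingers are at the bottom, clear of the bar.

```bash
python3 - <<'E'
from h import *
import pickle
c=pickle.load(open('w1.pkl','rb'));im=c['image']
hsv=cv2.cvtColor(im,cv2.COLOR_RGB2HSV)
m=cv2.inRange(hsv,(105,90,30),(128,255,255));m[:, :270]=0;m[:,390:]=0;m[:150]=0;m[260:]=0
k=max(cv2.findContours(m,0,1)[0],key=cv2.contourArea).reshape(-1,2)
w=onz(c,k,.0225)[:,:2]
# robust circle fit
from scipy.optimize import least_squares
r=least_squares(lambda p:np.hypot(*(w-p[:2]).T)-p[2],[.426,-.103,.037],loss='soft_l1',f_scale=.0005);print('disc',r.x.round(4))
for z in(.059,):
    q=onz(c,[[325,178],[332.5,241.5]],z);print(q.round(4),np.degrees(np.arctan2(*(q[0]-q[1])[1::-1])),np.linalg.norm(q[0]-q[1]))
g=cv2.resize(im[150:255,270:390],(720,630),interpolation=cv2.INTER_CUBIC);g=np.clip(g.astype(float)*1.6,0,255).astype('uint8');save('w1c',g[:600])
E
```

```text
disc [ 0.4269 -0.1009  0.0362]
[[ 0.4011 -0.0926  0.059 ]
 [ 0.4529 -0.1089  0.059 ]] 162.60414797428822 0.05432631168254495
```

View pics/w1c.png

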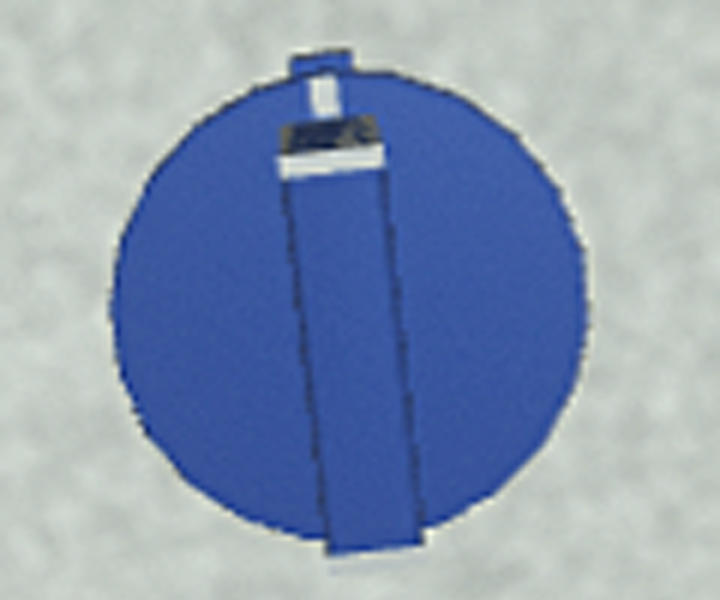

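```bash
python3 -c "
from h import *
plan([.4272,-.1009,.028],np.radians(72.5))"
```

```text
q6 -1.449 tcp [ 0.4253 -0.1082  0.2312] shift [0.0048 0.0301 0.8127] dist mm 203.3
turn [-0.0008 -0.0002 -0.1543] deg 6.9
turn [-4.0000e-04  1.2000e-03  3.8457e+00] deg 173.1
```

Call:
play_rows --rows '[[[0.005,0.03,0],[0,0,-0.154]],[[0.005,0.03,0.1],[0,0,-0.154]],[[0.005,0.03,0.25],[0,0,-0.154]],[[0.005,0.03,0.4],[0,0,-0.154]],[[0.005,0.03,0.5],[0,0,-0.154]],[[0.005,0.03,0.6],[0,0,-0.154]],[[0.005,0.03,0.68],[0,0,-0.154]],[[0.005,0.03,0.75],[0,0,-0.154]],[[0.005,0.03,0.79],[0,0,-0.154]],[[0.005,0.03,0.813],[0,0,-0.154]],[[0.005,0.03,0.813],[0,0,-0.154]],[[0.005,0.03,0.813],[0,0,-0.154]],[[0.005,0.03,0.813],[0,0,-0.154]]]'

```text
time: 3.45
tool_pos: [0.4285, -0.0995, 0.0292]
tcp_rot: [0.471, 3.104, -0.001]
wrist_force: [-0.1, -0.5, -0.1]
width: 0.997
grip_force: 0.0
```

```bash
python3 -c "
from h import *
plan([.4272,-.1009,.028],np.radians(72.5))"
```

```text
q6 -1.554 tcp [ 0.4285 -0.0995  0.0292] shift [ 0.0033 -0.0069  0.0047] dist mm 2.2
turn [0.     0.0029 0.0053] deg 0.3
turn [-0.0046  0.     -3.9947] deg 179.8
```

Call:
play_rows --rows '[[[0.003,-0.005,0.003],[0,0,0]],[[0.003,-0.005,0.003],[0,0,0]],[[0.003,-0.005,0.003],[0,0,0]],[[0.003,-0.005,0.003],[0,0,0]],[[0.003,-0.005,0.003],[0,0,0]],[[0.003,-0.005,0.003],[0,0,0]],[[0.003,-0.005,0.003],[0,0,0]],[[0.003,-0.005,0.003],[0,0,0]],[[0.003,-0.005,0.003],[0,0,0]],[[0.003,-0.005,0.003],[0,0,0]],[[0.003,-0.005,0.003],[0,0,0]],[[0.003,-0.005,0.003],[0,0,0]]]' --claw -1 --newtons 70

```text
time: 4.45
tool_pos: [0.4265, -0.1, 0.0275]
tcp_rot: [0.47, 3.106, -0.0]
wrist_force: [-0.6, 0.9, 3.5]
width: 0.15
grip_force: 68.8
```

```bash
python3 -c "
from h import *
plan([.629,.14,.19],np.radians(76.3))"
```

```text
q6 -1.557 tcp [ 0.4265 -0.1     0.0275] shift [-0.4897  1.1568 -0.6497] dist mm 353.6
turn [ 0.0001  0.0006 -0.0784] deg 3.5
turn [ 9.0000e-04 -1.0000e-04  3.9216e+00] deg 176.5
```

Gripped: the width fits the 14 mm bar. I'll lift, then hover just beyond the pot so the wrist camera can see its mouth and the lid underside stays clear.

Call:
play_rows --rows '[[[0,0,-0.1],[0,0,0]],[[0,0,-0.25],[0,0,0]],[[0,0,-0.4],[0,0,0]],[[0,0,-0.55],[0,0,0]],[[0,0,-0.69],[0,0,0]],[[0,0,-0.69],[0,0,0]],[[0,0,-0.69],[0,0,0]]]'

```text
time: 5.03
tool_pos: [0.4277, -0.1004, 0.2019]
tcp_rot: [0.47, 3.101, -0.001]
wrist_force: [-1.3, 0.5, -1.7]
width: 0.156
grip_force: 68.6
```

```bash
python3 -c "
from h import *
plan([.705,.116,.2],np.radians(76.3));print(bot.read_state()['width'],bot.read_state()['grip_force'])"
```

```text
q6 -1.557 tcp [ 0.4277 -0.1004  0.2019] shift [-0.8031  1.1553  0.0117] dist mm 351.8
turn [-0.0002  0.0063 -0.0783] deg 3.5
turn [9.8000e-03 4.0000e-04 3.9217e+00] deg 176.5
0.1557405032070402 68.55906844139099
```

Call:
play_rows --rows '[[[-0.1,0.12,0],[0,0,0]],[[-0.2,0.25,0],[0,0,0]],[[-0.3,0.38,0],[0,0,0]],[[-0.4,0.51,0],[0,0,0]],[[-0.5,0.64,0],[0,0,0]],[[-0.6,0.77,0],[0,0,-0.03]],[[-0.7,0.9,0],[0,0,-0.06]],[[-0.8,1,0],[0,0,-0.078]],[[-0.8,1,0],[0,0,-0.078]]]'

```text
time: 5.78
tool_pos: [0.6942, 0.0832, 0.1942]
tcp_rot: [-0.37, -3.117, -0.001]
wrist_force: [0.5, -0.5, -1.8]
width: 0.154
grip_force: 68.9
```

Call:
play_rows --rows '[[[0,0.08,0],[0,0,0]],[[0,0.15,0],[0,0,0]],[[0,0.15,0],[0,0,0]],[[0,0.15,0],[0,0,0]],[[0,0.15,0],[0,0,0]]]'

```text
time: 6.2
tool_pos: [0.6991, 0.1158, 0.1985]
tcp_rot: [-0.374, -3.117, 0.002]
wrist_force: [-0.7, 0.1, -2.2]
width: 0.15
grip_force: 68.9
```

```bash
python3 -c "
from h import *
import pickle
plan([.629,.14,.2],np.radians(76.3))
c=grab('wrist');pickle.dump(c,open('w2.pkl','wb'));save('w2',c['image'])"
```

```text
q6 -1.202 tcp [0.6991 0.1158 0.1985] shift [ 0.2951  0.0275 -0.0053] dist mm 74.1
turn [-0.0016 -0.0025  0.0003] deg 0.1
turn [ 3.9000e-03 -2.5000e-03 -3.9997e+00] deg 180.0
```

View pics/w2.png

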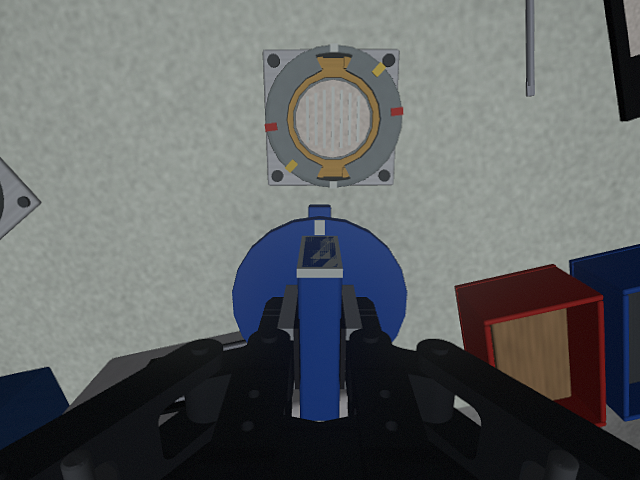

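The wrist view shows the left pot with its white filter. Its slot marks are at (334,47) and (334,186), red marks at (271,127) and (397,111), yellow at (378,69) and (291,166). The held lid's disc is at about (320,300) and its near pointer at (320,227).

```bash
python3 - <<'E'
from h import *
import pickle
from scipy.optimize import least_squares
c=pickle.load(open('w2.pkl','rb'));im=c['image']
hsv=cv2.cvtColor(im,cv2.COLOR_RGB2HSV)
def cent(lo,hi,box):
    x0,y0,x1,y1=box;m=cv2.inRange(hsv,lo,hi)[y0:y1,x0:x1];l,k=max([(s[4],i) for i,s in enumerate(cv2.connectedComponentsWithStats(m)[2]) if i]);
    q=cv2.connectedComponentsWithStats(m)[3][k];return [q[0]+x0,q[1]+y0],l
W=((0,0,170),(180,40,255));Rd=((170,120,80),(180,255,255));Y=((20,100,120),(35,255,255))
f=lambda d:np.degrees(np.arctan2(d[1],d[0]))
C=[];A=[]
for nm,col,b1,b2,off in(('white',W,(322,40,346,56),(322,178,346,194),0),('red',Rd,(385,100,408,122),(260,118,282,136),83),('yel',Y,(368,58,390,80),(282,156,302,176),43)):
    p,n=cent(*col,b1);q,k=cent(*col,b2);w=onz(c,[p,q],.074)
    a=(f(w[0]-w[1])+off+90)%180-90;C.append(w.mean(0));A.append(a);print(nm,np.round([p,q],1).tolist(),n,k,w.mean(0).round(4),'slotyaw',a.round(2),'dia',np.linalg.norm(w[0]-w[1]).round(4))
C=np.mean(C,0);print('pot',C.round(4),np.mean(A))
s=bot.read_state();zu=s['tool_pos'][2]-.0275;print('tcp',s['tool_pos'].round(4),'R',s['tcp_rot'].round(3))
m=cv2.inRange(hsv,(105,90,30),(128,255,255));m[:200]=0;m[:,:225]=0;m[:,415:]=0;m[420:]=0
k=max(cv2.findContours(m,0,1)[0],key=cv2.contourArea).reshape(-1,2)
k=k[(k[:,1]>219)&(k[:,1]<310)&((k[:,0]<285)|(k[:,0]>350))]
k=k[((k[:,0]-320)**2+(k[:,1]-300)**2)>75**2]
for z in(zu+.0225,):
    w=onz(c,k,z)[:,:2]
    r=least_squares(lambda p:np.hypot(*(w-p[:2]).T)-p[2],[.7,.116,.037],loss='soft_l1',f_scale=.0005);r2=least_squares(lambda p:np.hypot(*(w-p[:2]).T)-.037,[.7,.116],loss='soft_l1',f_scale=.0005)
    print('disc',r.x.round(4),r2.x.round(4),len(k))
p,n=cent((0,0,150),(180,60,255),(305,218,335,238));o,_=cent((100,90,30),(128,255,255),(305,203,335,217))
e,n2=cent((0,0,150),(180,60,255),(290,266,350,280));print('ptr',p,n,'lug',o,'barend',e,n2)
P=onz(c,[p],zu+.023)[0][:2];E=onz(c,[e],zu+.059)[0][:2]
print('yaw via ptr',f(P-r2.x),'barend',E,P)
E
```

```text
Traceback (most recent call last):
ValueError: max() iterable argument is empty
```

```bash
cat > m.py <<'E'
from h import *
import pickle
from scipy.optimize import least_squares
c=pickle.load(open('w2.pkl','rb'));im=c['image']
hsv=cv2.cvtColor(im,cv2.COLOR_RGB2HSV)
for p in((334,48),(334,185),(397,111),(271,127),(378,69),(291,166),(320,227),(320,272),(310,48)):print(p,hsv[p[1],p[0]].tolist(),end=' ')
print()
def cent(fn,box):
    x0,y0,x1,y1=box;m=fn(hsv[y0:y1,x0:x1].astype(int)).astype('uint8')
    n,l,s,q=cv2.connectedComponentsWithStats(m)
    if n<2: return [np.nan]*2,0
    k=1+np.argmax(s[1:,4]);return [q[k][0]+x0,q[k][1]+y0],s[k,4]
W=lambda h:(h[...,2]>155)&(h[...,1]<45);Rd=lambda h:(h[...,1]>110)&((h[...,0]>165)|(h[...,0]<8));Y=lambda h:(h[...,1]>100)&(abs(h[...,0]-25)<9)
f=lambda d:np.degrees(np.arctan2(d[1],d[0]))
C=[];A=[]
for nm,col,b1,b2,off in(('white',W,(328,44,340,55),(328,180,340,190),0),('red',Rd,(385,100,408,122),(260,118,282,136),83),('yel',Y,(370,58,390,80),(282,156,300,176),43)):
    p,n=cent(col,b1);q,k=cent(col,b2);w=onz(c,[p,q],.074)
    a=(f(w[0]-w[1])+off+90)%180-90;C.append(w.mean(0));A.append(a);print(nm,np.round([p,q],1).tolist(),n,k,w.mean(0).round(4),'slotyaw',a.round(2),'dia',np.linalg.norm(w[0]-w[1]).round(4))
s=bot.read_state();zu=s['tool_pos'][2]-.0275;print('tcp',s['tool_pos'].round(4),'R',s['tcp_rot'].round(3))
m=cv2.inRange(hsv,(105,90,30),(128,255,255));m[:200]=0;m[:,:225]=0;m[:,415:]=0;m[420:]=0
k=max(cv2.findContours(m,0,1)[0],key=cv2.contourArea).reshape(-1,2)
k=k[(k[:,1]>219)&(k[:,1]<310)&((k[:,0]<285)|(k[:,0]>350))]
k=k[((k[:,0]-320)**2+(k[:,1]-300)**2)>75**2]
w=onz(c,k,zu+.0225)[:,:2]
r=least_squares(lambda p:np.hypot(*(w-p[:2]).T)-p[2],[.7,.116,.037],loss='soft_l1',f_scale=.0005);r2=least_squares(lambda p:np.hypot(*(w-p[:2]).T)-.037,[.7,.116],loss='soft_l1',f_scale=.0005)
print('disc',r.x.round(4),r2.x.round(4),len(k))
Wl=lambda h:(h[...,2]>100)&(h[...,1]<70);B=lambda h:(h[...,1]>90)&(abs(h[...,0]-115)<12)
p,n=cent(Wl,(308,220,332,238));o,n3=cent(B,(305,203,335,217));e,n2=cent(Wl,(290,264,350,282))
print('ptr',p,n,'lug',o,n3,'barend',e,n2)
P=onz(c,[p],zu+.023)[0][:2];E=onz(c,[e],zu+.059)[0][:2];O=onz(c,[o],zu+.006)[0][:2]
print('ptr',P,'yaw',f(r2.x-P),'lug',O,f(r2.x-O),'barend',E,f(r2.x-E))
E
python3 m.py
```

```text
(334, 48) [90, 11, 158] (334, 185) [90, 8, 154] (397, 111) [1, 160, 131] (271, 127) [0, 155, 125] (378, 69) [24, 141, 161] (291, 166) [24, 143, 150] (320, 227) [90, 12, 148] (320, 272) [94, 12, 144] (310, 48) [66, 9, 135] 
white [[333.6, 47.1], [331.9, 183.5]] 43 17 [0.6284 0.142  0.074 ] slotyaw -13.89 dia 0.0867
red [[396.6, 111.0], [270.6, 126.6]] 89 85 [0.6288 0.1423 0.074 ] slotyaw -13.85 dia 0.0839
yel [[378.6, 69.1], [290.9, 165.6]] 108 82 [0.6288 0.1423 0.074 ] slotyaw -13.75 dia 0.0841
tcp [0.6993 0.1155 0.199 ] R [-3.750e-01 -3.118e+00  1.000e-03]
disc [0.6986 0.1158 0.0359] [0.7002 0.1154] 195
ptr [np.float64(319.5), np.float64(227.0)] 150 lug [np.float64(319.41984732824426), np.float64(210.5381679389313)] 262 barend [np.float64(319.5), np.float64(273.0)] 414
ptr [0.66737455 0.123562  ] yaw -13.968693952036764 lug [0.66464241 0.12418226] -13.878584057014756 barend [0.6721419  0.12242122] -14.055392426070725
```

Pot at (0.6288, 0.1423), slot yaw -13.8°. The lid axis in hand is at (0.700, 0.1155), yaw -13.9°. So the shift is (-71.2, +26.8) mm and no turn is needed.

```bash
python3 -c "
from h import *
plan([.6281,.1423,.199],np.radians(76.3))"
```

```text
q6 -1.202 tcp [0.6993 0.1155 0.199 ] shift [0.3022 0.0366 0.0005] dist mm 76.1
turn [-0.0012 -0.0015 -0.0005] deg 0.1
turn [-2.3000e-03  1.9000e-03  3.9995e+00] deg 180.0
```

Call:
play_rows --rows '[[[0.1,0.01,0],[0,0,0]],[[0.2,0.025,0],[0,0,0]],[[0.302,0.037,0],[0,0,0]],[[0.302,0.037,0.1],[0,0,0]],[[0.302,0.037,0.2],[0,0,0]],[[0.302,0.037,0.3],[0,0,0]],[[0.302,0.037,0.35],[0,0,0]],[[0.302,0.037,0.35],[0,0,0]],[[0.302,0.037,0.35],[0,0,0]],[[0.302,0.037,0.35],[0,0,0]]]'

```text
time: 7.08
tool_pos: [0.6303, 0.1428, 0.114]
tcp_rot: [0.376, 3.117, 0.001]
wrist_force: [0.2, -0.1, -0.9]
width: 0.151
grip_force: 69.0
```

```bash
python3 -c "
from h import *
import pickle
plan([.6281,.1423,.0855],np.radians(76.3))
c=grab('wrist');pickle.dump(c,open('w3.pkl','wb'));save('w3',c['image'][150:480])"
```

```text
q6 -1.147 tcp [0.6303 0.1428 0.114 ] shift [ 0.0083 -0.0041  0.114 ] dist mm 28.6
turn [ 0.0013  0.003  -0.0011] deg 0.2
turn [ 4.7000e-03 -2.1000e-03  3.9989e+00] deg 180.0
```

View pics/w3.png

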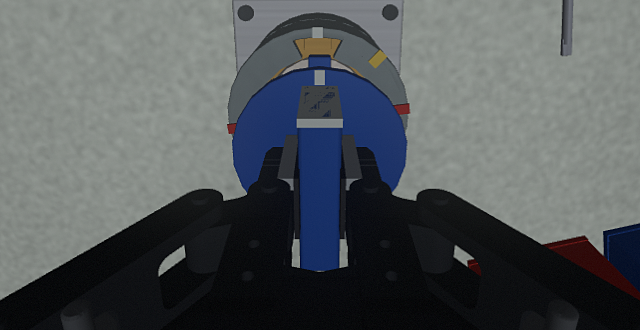

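The lid hovers over the mouth. Its near lug (319,62) and pointer line up with the slot mark at (318,32). Now I'll apply the 2 mm correction and lower slowly.

Call:
play_rows --rows '[[[0.007,-0.003,0.0],[0,0,0]],[[0.007,-0.003,0.02],[0,0,0]],[[0.007,-0.003,0.035],[0,0,0]],[[0.007,-0.003,0.05],[0,0,0]],[[0.007,-0.003,0.06],[0,0,0]],[[0.007,-0.003,0.07],[0,0,0]],[[0.007,-0.003,0.08],[0,0,0]],[[0.007,-0.003,0.08],[0,0,0]],[[0.007,-0.003,0.08],[0,0,0]]]'

```text
time: 7.88
tool_pos: [0.6269, 0.1426, 0.0919]
tcp_rot: [-0.375, -3.118, 0.0]
wrist_force: [1.5, -0.6, -1.4]
width: 0.153
grip_force: 69.0
```

```bash
python3 -c "
from h import *
plan([.6281,.1423,.0855],np.radians(76.3));print(bot.read_state()['torque'],bot.read_state()['wrist_force'])"
```

```text
q6 -1.147 tcp [0.6269 0.1426 0.0919] shift [-0.0049 -0.0001  0.0256] dist mm 6.5
turn [-0.0004 -0.0008 -0.0003] deg 0.0
turn [-1.2000e-03  6.0000e-04  3.9997e+00] deg 180.0
[ 0.02135084 -0.00598735 -0.04138233] [ 1.46358395 -0.59673193 -1.38047061]
```

Call:
play_rows --rows '[[[-0.002,0,0.01],[0,0,0]],[[-0.002,0,0.018],[0,0,0]],[[-0.002,0,0.024],[0,0,0]],[[-0.002,0,0.028],[0,0,0]],[[-0.002,0,0.03],[0,0,0]],[[-0.002,0,0.03],[0,0,0]],[[-0.002,0,0.03],[0,0,0]]]'

```text
time: 8.47
tool_pos: [0.6276, 0.1425, 0.0855]
tcp_rot: [0.375, 3.119, -0.0]
wrist_force: [-3.3, -1.2, 5.3]
width: 0.154
grip_force: 69.8
```

```bash
python3 -c "
from h import *
import pickle
plan([.6281,.1423,.0855],np.radians(76.3));print(bot.read_state()['torque'],bot.read_state()['wrist_force'])
c=grab('side');save('s2',cv2.resize(c['image'][220:340,160:300],(700,600)))"
```

```text
q6 -1.147 tcp [0.6276 0.1425 0.0855] shift [-0.002  -0.0003 -0.0001] dist mm 0.5
turn [-0.      0.0002 -0.0003] deg 0.0
turn [2.0000e-04 0.0000e+00 3.9997e+00] deg 180.0
[-0.07624944  0.49791383 -0.01308051] [-3.25437605 -1.17392939  5.27992005]
```

View pics/s2.png

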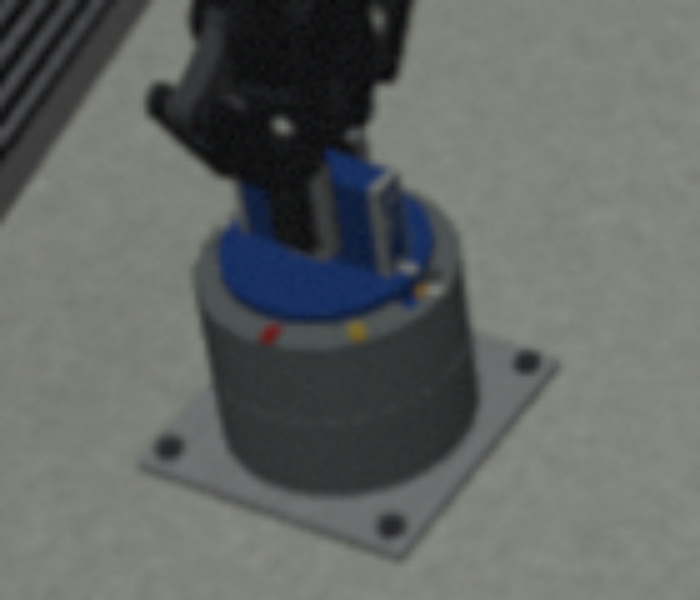

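The lid is seated: TCP z is 0.0855 with 5 N of contact, its disc lies just above the rim and the pointer is at the slot mark. I'll twist clockwise 43.2° (0.96) slowly.

Call:
play_rows --rows '[[[0,0,0],[0,0,0.06]],[[0,0,0],[0,0,0.12]],[[0,0,0],[0,0,0.18]],[[0,0,0],[0,0,0.24]],[[0,0,0],[0,0,0.3]],[[0,0,0],[0,0,0.36]],[[0,0,0],[0,0,0.42]],[[0,0,0],[0,0,0.48]],[[0,0,0],[0,0,0.54]],[[0,0,0],[0,0,0.6]],[[0,0,0],[0,0,0.66]],[[0,0,0],[0,0,0.72]],[[0,0,0],[0,0,0.78]],[[0,0,0],[0,0,0.84]],[[0,0,0],[0,0,0.89]],[[0,0,0],[0,0,0.93]],[[0,0,0],[0,0,0.96]],[[0,0,0],[0,0,0.96]],[[0,0,0],[0,0,0.96]],[[0,0,0],[0,0,0.96]]]'

```text
time: 10.18
tool_pos: [0.6287, 0.1431, 0.0855]
tcp_rot: [1.495, 2.761, 0.003]
wrist_force: [1.2, 1.6, 4.3]
width: 0.154
grip_force: 69.8
```

```bash
python3 -c "
from h import *
import pickle
plan([.6281,.1423,.0855],np.radians(32.9));print(bot.read_state()['torque'],bot.read_state()['wrist_force'])
c=grab('wrist');pickle.dump(c,open('w4.pkl','wb'));save('w4',cv2.resize(c['image'][150:340,200:440],(720,570)))"
```

```text
q6 -0.393 tcp [0.6287 0.1431 0.0855] shift [-0.0013 -0.0035 -0.0001] dist mm 0.9
turn [0.0031 0.0006 0.0048] deg 0.3
turn [-1.0000e-03  4.9000e-03 -3.9952e+00] deg 179.8
[ 0.43188211 -0.22658192  0.08983878] [1.16548516 1.61559248 4.32474282]
```

View pics/w4.png

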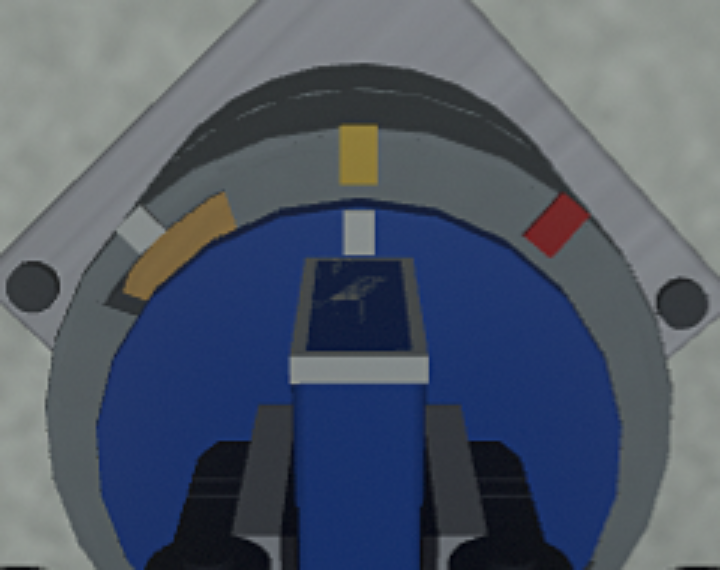

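The white pointer (359,232) is on the yellow mark (358,155). The brass ring shows solid in the slot, so it has turned, and the wrist torque of 0.09 N m fits the spring at half-way. The grip is holding at 70 N, so I'm handing in.

```bash
python3 -c "
from h import *
print(bot.finish_job())"
```

```text
the job is handed in; nothing more can be done
None
```

The job is handed in with no verdict returned: the blue lid sits fully down in the left pot (white filter), turned clockwise with its pointer on the yellow mark and still gripped there at about 70 N.

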